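# Close the dust separator's inspection cover

## Task

Close the inspection port of the grey dust separator box: push its slotted cover forward along the box top, under the raised wing nut and round the centre stud, until it drops flat into its seat. Then spin the wing nut clockwise, down onto the cover, until it is snug and stays so. Let go, and leave the tape measure, pencil and chuck key where they are.

Things in the scene. Friction and masses are not known exactly. Their poses are not given: they have to be found in the camera images.
- separator: Fixed grey painted box, 160 mm wide (y), x -147 to +75 mm, black hose spigot to x +100. Origin at bench level under the upright 8 mm centre stud (top 100 mm above the bench); z up; the cover is pushed home along its +x. Rear deck (x -147 to -63) is 54 mm above the bench. Side rails and end stop are 62 mm above the bench; the rails flare back from y +-63 at x -30 to +-74 at x -80.
- seat (a point): Point on the stud axis at seat floor height, 50 mm above the bench; axes as the separator's. The seat is a pocket 4 mm below the rear deck, x and y -63 to +63 mm, round an open port; a wall at x +63 is the end stop, the deck's edge bounds it at x -63. The seated cover's origin lies here, within about 3 mm.
- cover: Loose bare steel plate 120 x 120 x 6 mm, 0.25 kg, leading corners cut off. Origin: centre of underside, z up. Slot 13 mm wide, mouth 48 mm, from the leading (+x) edge to 7 mm behind centre. Rear tab: x -60 to -52, 50 mm wide, top 22 mm above underside. Starts on the deck 70-84 mm behind the seat, nearly straight; drops 4 mm into it when its rear edge passes the deck's edge. A few N push it.
- nut_washer: Steel washer, 32 mm across, 3 mm thick, that rides under the wing nut on the stud and moves up and down with it (it does not turn). Origin at the centre of its underside. When the nut is snug it presses on the top of the seated cover, 56 mm above the bench.
- wing_nut (a joint): Turn, rad; grows clockwise seen from above, lowering nut and washer 1.91 mm per rad. At 0 the washer is 70 mm above the bench Starts at 0 to 1.5, meets the cover at about 7.3. Stays where left: thread friction 0.06 N m (2 to 3 N at a wing) also holds the clamping. Snug takes 0.12 to 0.2 N m (6 to 9 N at 22 mm from the axis); it stops within 0.3 rad of meeting the cover.
- nut_wings (a point): Centre of the dark steel wing nut, on its axis, 24 mm above the washer's underside; turns and sinks with it. Its x axis runs along the two wings: 7 mm thick, reaching 39 mm from the axis both ways, 15 to 33 mm above the washer's underside. Hub 24 mm across at its foot, 18 at its top (26 mm above the washer's underside).
- tape_measure: yellow pocket tape, 38 x 83 x 64 mm, standing on the bench left of the separator box; origin at the centre of its underside; bystander
- pencil: red carpenter's pencil, 13 x 174 x 8 mm, lying right of the separator box; origin at the centre of its underside; bystander
- chuck_key: grey steel T-shaped drill chuck key, 60 x 64 x 17 mm, lying left of the separator box; origin at the centre of its underside; bystander
Things that resemble listed ones, but are neither listed nor needed, are in the scene too. There is more than one size of the cover; the job needs the larger.

How it is judged (in metres and radians):
On the way, in this order (a step that is already met when the one before it is completed fails the run):
1. the cover lies flat in its seat round the stud (x of cover in the frame of seat between -0.005 and 0.005 m and y of cover in the frame of seat between -0.005 and 0.005 m and z of cover in the frame of seat between -0.002 and 0.002 m and angle between the x axis of cover and the x axis of separator, either way round below 0.06 rad and angle between cover's own z axis and vertical below 0.03 rad), for 0.2 s.
2. the wing nut's washer presses on the seated cover (all of step 1 and contact force between nut_washer and cover above 5 N), for 0.2 s.
At the end, for the whole second after the job is handed in: The cover lies flat in its seat (within 5 mm in x and y, 2 mm in height, 0.06 rad of straight, tilt under 0.03 rad) and the wing nut at rest presses its washer on it with more than 5 N; the bystanders have not moved more than 30 mm (all of step 2 and linear speed of cover below 0.01 m/s and velocity of joint wing_nut below 0.1 rad/s); the robot touches nothing.
It fails at once if the tape measure is moved by more than 30 mm (distance of tape_measure from where it was at the start of the episode above 0.03 m).
It fails at once if the pencil is moved by more than 30 mm (distance of pencil from where it was at the start of the episode above 0.03 m).
It fails at once if the chuck key is moved by more than 30 mm (distance of chuck_key from where it was at the start of the episode above 0.03 m).
It also fails if it takes over 58 s, if anything falls off the work surface, if the arm or the gripper's body presses on something with over 40 N, if the wrist force passes 120 N, or if a joint passes its speed limit or range.

## Robot

A 6-joint arm with a two-finger parallel gripper is mounted at the origin on a cart in front of the work surface, level with it; the furniture and walls round the work are solid. World frame = base frame: x ahead of the robot, y to its left, z up, the work surface at z = 0. Lengths are in mm, angles in rad, forces in N, time in s.
With the tool pointing down it reaches from about 350 to 775 mm from the base axis. Payload 7.3 kg.
Tool frame: the origin (TCP) lies between the finger pads; the fingertips stand 14 mm ahead of it and the grasp point (between the pads) lies 5 mm behind it; z points along the fingers, y is the line along which they close (so a half turn about z gives the same grasp; the last joint's range is limited). The gripper opens to 92 mm and grips with 3 to 60 N. Pads are 19 mm wide; open, the fingers measure 130 mm over their backs; the gripper's body (75 mm by 190 mm) begins 47 mm behind the grasp point.
Start: joints at [-1.296, 0.342, 1.524, -0, 1.275, -0.146], TCP at [214.481, -479.209, 240.741] pointing down, gripper open.
Joint ranges: [-2.53, 2.53], [-0.77, 2.02], [0.04, 2.7], [-1, 4.14], [0.28, 2.66], [-3.11, 3.11]. Speed limits (rad/s): [2.57, 2.57, 3.14, 3.14, 3.14, 3.14].

## Interface

Orientations are given as [roll, pitch, yaw] about the fixed x, y, z axes, in that order (R = Rz(yaw) Ry(pitch) Rx(roll)).
In Python, from plant import get_obs, cams, close_job gives the robot as it stands. The module is installed in compiled form; this text tells all that it offers.
- The arm moves only by the shell command python3 -m creep 'ROWS'. ROWS is JSON, a list of rows, each an object of numbers: "hand": the opening, from 0 (shut) to 1 (fully open); "tx", "ty", "tz": the shift along the tool's x, y, z in m; "spin": the turn about the tool's z in degrees. In form: [{"hand": .., "tx": .., "ty": .., "tz": .., "spin": ..}, ...]. A call has 1 to 5 rows; each row shifts and turns the commanded pose from where the row before left it, along the tool's axes as they then stand; what a row does not reach is not made up. A row lasts 1/8 s, in which the tool goes at most 62.5 mm and 10.7 degrees, less where a joint would pass 70% of its speed; a pose out of reach is approached as far as the arm can. A call is refused whole if a number of a shift passes 0.0625 or a number of a turn 10.7, either way. A call with a gripper value outside its range is refused whole. The fingers move at their own pace and stop on an object; the grip force is fixed at half the most. Time passes only in rows, so rows that do not move let the fingers close. It gives the time, the measured TCP pose, the force, the opening and the grip force at its end, in the units of the state.
- get_obs(): the state, without advancing time (a new reading comes with each control period).
- cams.capture(name): name is "scene" or "top" or "wrist"; returns a dict with "color" (400x640x3 uint8, red, green, blue), "K" (3x3 intrinsics, pixels), "k1" (the pictures are not rectified: a ray, as slopes to the right and down, at radius r is drawn at 1 + k1 r^2 times it, then the intrinsics apply), "R" (3x3) and "t" (3): a world point X has camera coordinates R X + t. Camera axes: x right, y down, z forward; pixel columns grow to the right and rows downward; lengths in mm; the calibration is good to about 2 mm. A picture is of the moment at which its call begins. There is no depth.
- close_job(): hands the job in; it is judged then, once.
The state is a dict: "time": time; "joint_positions": joint angles; "dq": joint speeds; "tau": joint torques, N m; "tool_pos": TCP position; "tcp_rot": TCP orientation; "contact_force": force on the tool from outside, world axes, zero at the start; "moment": the same for the moment, N m; "grip_width": finger opening in mm; "finger_force": force on a finger pad.
Only numpy, scipy, OpenCV 4.12 (cv2) and the standard library are available. Lean on these libraries where they do the work, as an engineer would, in place of code of your own. Each camera call takes 0.05 s, during which the arm holds its last target. There are 200 camera calls.

## Working session

There is one attempt and no reset: what is moved stays moved. The work goes in short steps, Python scripts to look and compute and a shell command to move; the robot and the scene stay as the last step left them, time stands still between calls to the robot, and variables do not carry over. Pictures are saved under pics/ and viewed, at most 11 in all, crops included, and the job is handed in when it is done.

```bash
mkdir -p pics; cat > h.py <<'E'
import numpy as np, cv2
from plant import get_obs, cams
def cap(n,f=None):
    c=cams.capture(n)
    if f: cv2.imwrite(f,c["color"][:,:,::-1])
    return c
def ray(c,u,v):
    K=np.array(c["K"]);d=np.array([[(u-K[0,2])/K[0,0],(v-K[1,2])/K[1,1]]])[0]
    s=d.copy()
    for _ in range(20): s=d/(1+c["k1"]*(s@s))
    R=np.array(c["R"]);return -R.T@np.array(c["t"]),R.T@np.array([s[0],s[1],1])
def onz(c,u,v,z):
    o,d=ray(c,u,v);return o+d*(z-o[2])/d[2]
def proj(c,X):
    p=np.array(c["R"])@np.array(X,float)+np.array(c["t"]);s=p[:2]/p[2];s=s*(1+c["k1"]*(s@s));K=np.array(c["K"])
    return np.array([K[0,0]*s[0]+K[0,2],K[1,1]*s[1]+K[1,2]])
E
python3 - <<'E'
from h import *
import pickle
s=cap("scene","pics/scene0.png");t=cap("top","pics/top0.png")
pickle.dump((s,t),open("c0.pkl","wb"))
for c in(s,t):print(-np.array(c["R"]).T@np.array(c["t"]))
print(get_obs())
E
```

```text
[-63.91464075 585.98074289 856.06809788]
[ 464.83258309   -8.19793273 1271.13115218]
{'time': 0.1, 'joint_positions': array([-1.29598042e+00,  3.42639013e-01,  1.52494693e+00,  3.38398223e-05,
        1.27536131e+00, -1.46015295e-01]), 'dq': array([-0.00142899, -0.00328795, -0.003164  ,  0.00055174,  0.00089116,
        0.00119016]), 'tau': array([ 2.15760556e-03, -4.32002449e+01, -2.44695926e+01,  7.19887996e-02,
        5.25960024e-02, -3.52438838e-05]), 'tool_pos': array([ 214.40059618, -478.84998986,  240.11283927]), 'tcp_rot': array([-3.14025718e+00, -2.29105545e-04,  4.20821176e-01]), 'contact_force': array([-0.02675306, -0.20205164,  0.24654146]), 'moment': array([0.00502967, 0.01285246, 0.04366115]), 'finger_force': 0.0, 'grip_width': 91.98633048793587}
```

View pics/top0.png

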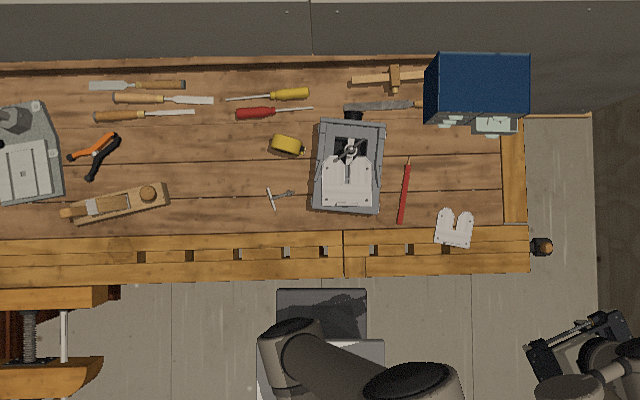

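View pics/scene0.png

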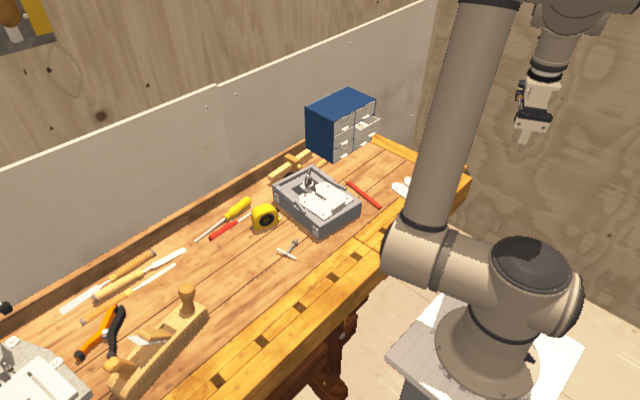

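The top view shows the box (about 311–386, 117–214), with the large cover at (347,182) and the nut at (350,150). The tape is at (287,145), the key at (280,195) and the pencil at (404,190). The smaller decoy cover is at (454,228). I'll enlarge the box.

```bash
python3 - <<'E'
from h import *
import pickle
s,t=pickle.load(open("c0.pkl","rb"))
im=t["color"][100:225,290:420,::-1]
cv2.imwrite("pics/topcrop.png",cv2.resize(im,None,fx=4.7,fy=4.7,interpolation=cv2.INTER_CUBIC))
for p in[(347,182),(350,150),(348,165)]:print(onz(t,*p,60))
g=t["color"].astype(int);m=((g.min(2)>195)).astype(np.uint8);m[:, :300]=0;m[:,400:]=0;m[:100]=0;m[230:]=0
cs,_=cv2.findContours(m,0,2);c=max(cs,key=cv2.contourArea)
print(cv2.contourArea(c),cv2.boundingRect(c));P=cv2.approxPolyDP(c,1.5,True)[:,0]
for p in P:print(p,onz(t,*p,60).round(0))
E
```

```text
[541.24508416 -70.43765163  60.        ]
[618.09688897 -78.40866404  60.        ]
[582.03154124 -73.24428061  60.        ]
0.0 (322, 179, 1, 1)
[322 179] [549. -11.  60.]
```

View pics/topcrop.png

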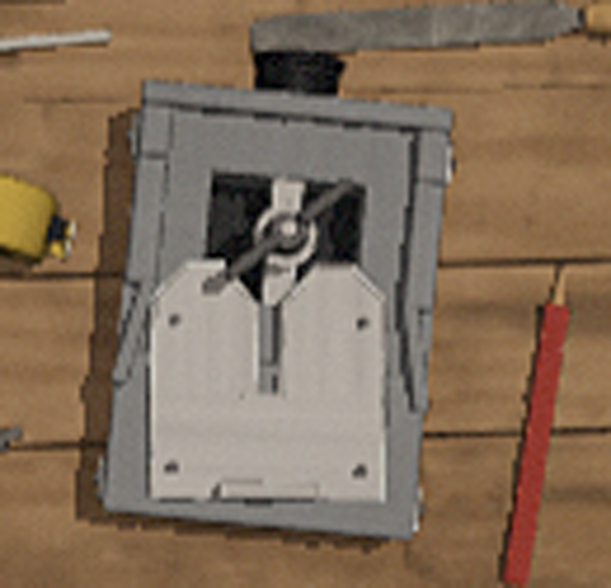

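The crop shows the box corners at (146,82), (452,110), (412,536) and (103,508), and the stud at (288,232). The cover's rear edge runs (150,497)–(384,500), the tab spans (218–318, 490), and the wing tips are at (208,286) and (350,186).

```bash
python3 - <<'E'
from h import *
import pickle
s,t=pickle.load(open("c0.pkl","rb"))
f=lambda x,y,z:onz(t,290+(x+.5)/4.7-.5,100+(y+.5)/4.7-.5,z)[:2]
A,B=f(146,82,62),f(452,110,62);C,D=f(412,536,54),f(103,508,54)
print("corners",A,B,C,D,"w",np.linalg.norm(A-B),np.linalg.norm(C-D),"l",np.linalg.norm(A-D),np.linalg.norm(B-C))
y=np.arctan2(*( (A+B)/2-(C+D)/2)[::-1]);y2=np.arctan2(-(A-B)[0],(A-B)[1]);print("yaw",y,y2)
e=np.array([np.cos(y),np.sin(y)]);S=f(288,232,97);print("stud",S,"from box",(A+B)/2-75*e,(C+D)/2+147*e)
L,R=f(150,497,60),f(384,500,60);L2,R2=f(150,300,60),f(384,300,60);print("cover",L,R,np.linalg.norm(L-R),"yaw",np.arctan2(-(L-R)[0],(L-R)[1]))
print("cover side yaw",np.arctan2(*(L2-L)[::-1]),np.arctan2(*(R2-R)[::-1]))
print("slot end",f(268,393,60),"tab",f(218,490,76),f(318,494,76))
M=(L+R)/2-S;n=np.array([-e[1],e[0]]);print("rear mid in sep",M@e,M@n)
W,V=f(208,286,98),f(350,186,98);print("wings",W,V,(W+V)/2,np.linalg.norm(W-V),np.arctan2(*(V-W)[::-1]))
E
```

```text
corners [697.88592919  -8.66560943] [ 682.2535936 -164.8511027] [ 465.02569492 -142.55551958] [480.54665615  14.99249015] w 156.96585050016515 158.3106932826021 l 218.6231124116202 218.36907517133392
yaw -0.10535433467117343 -0.09975604628648024
stud [615.80964184 -78.34241813] from box [615.48560913 -78.87139016] [618.97111397 -79.23996789]
cover [485.86723749  -9.03817662] [ 483.4078218  -127.90034537] 118.88761031323082 yaw -0.020688372317671427
cover side yaw -0.007889634467016283 -0.01214129698866515
slot end [538.32010434 -69.51738692] tab [488.82991383 -43.14885729] [486.43005981 -93.26601528]
rear mid in sep -131.48306722868116 -3.9755856246561474
wings [589.19288833 -38.48508257] [ 638.30980474 -109.20338773] [613.75134653 -73.84423515] 86.10197536792735 -0.9637420554344064
```

```bash
cat >> h.py <<'E'
S=np.array([616.,-79.]);YAW=-0.103
def sep(x,y): e=np.array([np.cos(YAW),np.sin(YAW)]);return S+x*e+y*np.array([-e[1],e[0]])
def insep(p): e=np.array([np.cos(YAW),np.sin(YAW)]);d=np.array(p)[:2]-S;return d@e,d@np.array([-e[1],e[0]])
def go(p,z,yaw=None):
    o=get_obs();w=o["tcp_rot"][2];d=np.array([*p,z])-o["tool_pos"]
    print("t",o["time"],"pos",o["tool_pos"].round(1),"yaw",w.round(3),"sep",np.round(insep(o["tool_pos"]),1),"F",o["contact_force"].round(1),"M",o["moment"].round(2))
    print("tx ty tz",(d[0]*np.cos(w)+d[1]*np.sin(w)).round(1),(d[0]*np.sin(w)-d[1]*np.cos(w)).round(1),(-d[2]).round(1),"spin",None if yaw is None else np.degrees(w-yaw).round(1))
E
python3 -m creep '[{"hand":0.22,"tx":0,"ty":0,"tz":0,"spin":10},{"hand":0.22,"tx":0,"ty":0,"tz":0,"spin":10},{"hand":0.22,"tx":0,"ty":0,"tz":0,"spin":10}]'
python3 -c "
from h import *
go(sep(-165,-2),150,YAW)"
```

```text
time: 0.48
tool_pos: [214.4, -479.0, 240.3]
tcp_rot: [-3.141, 0.0, -0.109]
contact_force: [-0.2, 0.4, 0.6]
grip_width: 66.6
finger_force: 0.0
t 0.475 pos [ 214.4 -479.   240.3] yaw -0.109 sep [-358.4 -439.1] F [-0.2  0.4  0.6] M [-0.02  0.08 -0.02]
tx ty tz 190.9 -438.2 90.3 spin -0.3
```

```bash

python3 -m creep '[{"hand":0.22,"tx":0.024,"ty":-0.055,"tz":0.011,"spin":0},{"hand":0.22,"tx":0.024,"ty":-0.055,"tz":0.011,"spin":0},{"hand":0.22,"tx":0.024,"ty":-0.055,"tz":0.011,"spin":0},{"hand":0.22,"tx":0.024,"ty":-0.055,"tz":0.011,"spin":0}]' >/dev/null
python3 -m creep '[{"hand":0.22,"tx":0.024,"ty":-0.055,"tz":0.011,"spin":0},{"hand":0.22,"tx":0.024,"ty":-0.055,"tz":0.011,"spin":0},{"hand":0.22,"tx":0.023,"ty":-0.054,"tz":0.011,"spin":0},{"hand":0.22,"tx":0.023,"ty":-0.054,"tz":0.011,"spin":0},{"hand":0.22,"tx":0,"ty":0,"tz":0,"spin":0}]'
python3 -c "
from h import *
go(sep(-165,-2),76,YAW)
c=cap('wrist','pics/w1.png')
for p in [(-131.5,21),(-131.5,-29)]: print(proj(c,[*sep(*p),76]))"
```

```text
time: 1.6
tool_pos: [448.9, -59.5, 151.7]
tcp_rot: [-3.141, 0.002, -0.097]
contact_force: [-0.2, -0.1, 0.2]
grip_width: 20.3
finger_force: 0.0
t 1.6 pos [448.9 -59.5 151.7] yaw -0.097 sep [-168.2    2.3] F [-0.2 -0.1  0.2] M [-0.03  0.06  0.04]
tx ty tz 3.2 4.3 75.7 spin 0.4
[294.29631233 166.10343505]
[361.21425974 166.6451573 ]
```

View pics/w1.png

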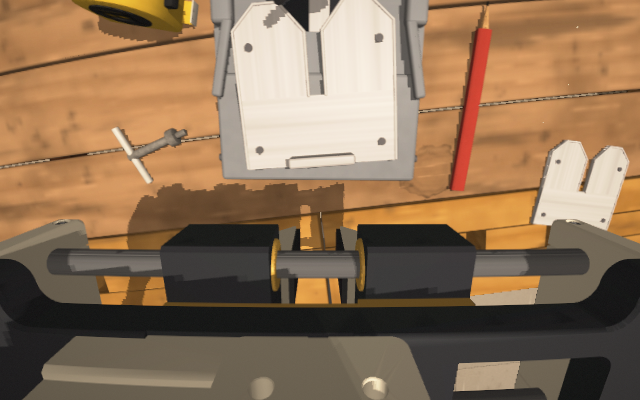

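The wrist view shows the tab at (288–355, 161), within about 4 mm of the prediction. Next I lower behind it and push.

```bash

python3 -m creep '[{"hand":0.22,"tx":0.001,"ty":0.003,"tz":0.04,"spin":0.3},{"hand":0.22,"tx":0,"ty":0,"tz":0.035,"spin":0},{"hand":0.22,"tx":0.01,"ty":0,"tz":0,"spin":0},{"hand":0.22,"tx":0.01,"ty":0,"tz":0,"spin":0},{"hand":0.22,"tx":0.006,"ty":0,"tz":0,"spin":0}]'
python3 -m creep '[{"hand":0.22,"tx":0.006,"ty":0,"tz":0,"spin":0},{"hand":0.22,"tx":0.006,"ty":0,"tz":0,"spin":0},{"hand":0.22,"tx":0.006,"ty":0,"tz":0,"spin":0},{"hand":0.22,"tx":0.006,"ty":0,"tz":0,"spin":0}]'
python3 -c "
from h import *
go(sep(-70,-1),76,YAW)
cap('wrist','pics/w2.png')"
```

```text
time: 2.28
tool_pos: [476.4, -69.6, 79.1]
tcp_rot: [3.141, -0.002, -0.108]
contact_force: [-2.3, 0.3, 1.5]
grip_width: 20.5
finger_force: 1.2
time: 2.78
tool_pos: [499.1, -71.5, 77.7]
tcp_rot: [3.141, 0.0, -0.108]
contact_force: [-2.2, 0.6, 1.1]
grip_width: 20.6
finger_force: 1.1
t 2.775 pos [499.1 -71.5  77.7] yaw -0.108 sep [-117.    -4.5] F [-2.2  0.6  1.1] M [ 0.11  0.34 -0.01]
tx ty tz 47.0 -3.8 1.7 spin -0.3
```

View pics/w2.png

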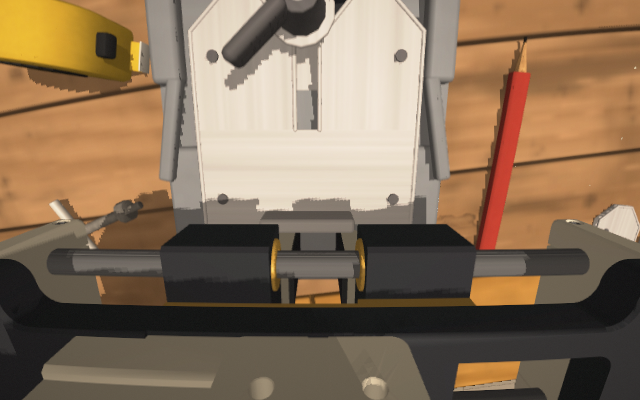

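The cover has straightened, with its slot pointing at the stud. The tab at (262–354, 218) is centred about 6 mm left of the fingers. I keep pushing, easing left slightly.

```bash

python3 -m creep '[{"hand":0.22,"tx":0.006,"ty":-0.001,"tz":0,"spin":0},{"hand":0.22,"tx":0.006,"ty":-0.001,"tz":0,"spin":0},{"hand":0.22,"tx":0.006,"ty":-0.001,"tz":0,"spin":0},{"hand":0.22,"tx":0.006,"ty":0,"tz":0,"spin":0},{"hand":0.22,"tx":0.006,"ty":0,"tz":0,"spin":0}]'
python3 -m creep '[{"hand":0.22,"tx":0.004,"ty":0,"tz":0,"spin":0},{"hand":0.22,"tx":0.004,"ty":0,"tz":0,"spin":0},{"hand":0.22,"tx":0.003,"ty":0,"tz":0,"spin":0}]'
python3 -c "
from h import *
go(sep(-70,0),76,YAW)"
```

```text
time: 3.45
tool_pos: [529.4, -71.8, 77.7]
tcp_rot: [3.142, 0.0, -0.108]
contact_force: [-0.9, -0.2, -1.6]
grip_width: 20.1
finger_force: 0.5
time: 3.82
tool_pos: [540.1, -73.0, 77.7]
tcp_rot: [3.141, -0.0, -0.108]
contact_force: [-1.1, -0.2, -1.4]
grip_width: 20.0
finger_force: 0.5
t 3.825 pos [540.1 -73.   77.7] yaw -0.108 sep [-76.1  -1.8] F [-1.1 -0.2 -1.4] M [0.09 0.21 0.01]
tx ty tz 6.1 -1.9 1.7 spin -0.3
```

```bash
for i in 1 2 3; do :; done
python3 -m creep '[{"hand":0.22,"tx":0.003,"ty":0,"tz":0,"spin":0},{"hand":0.22,"tx":0.002,"ty":0,"tz":0,"spin":0},{"hand":0.22,"tx":0,"ty":0,"tz":0,"spin":0}]' | egrep 'pos|cont'
python3 -m creep '[{"hand":0.22,"tx":0.002,"ty":0,"tz":0,"spin":0},{"hand":0.22,"tx":0,"ty":0,"tz":0,"spin":0}]' | egrep 'pos|cont'
python3 -c "
from h import *
cap('wrist','pics/w3.png')"
```

```text
tool_pos: [545.2, -73.5, 77.8]
contact_force: [-0.2, -0.3, 0.0]
tool_pos: [547.0, -73.7, 77.8]
contact_force: [-2.0, 0.3, 0.6]
```

View pics/w3.png

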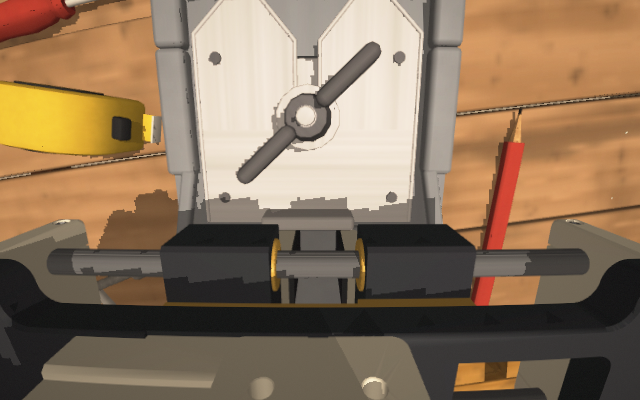

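The stud is in the slot and the cover is close to home. I'll nudge it and watch the force.

```bash

python3 -m creep '[{"hand":0.22,"tx":0.002,"ty":0,"tz":0,"spin":0},{"hand":0.22,"tx":0,"ty":0,"tz":0,"spin":0}]' | egrep 'pos|cont'
python3 -m creep '[{"hand":0.22,"tx":0.002,"ty":0,"tz":0,"spin":0},{"hand":0.22,"tx":0,"ty":0,"tz":0,"spin":0}]' | egrep 'pos|cont'
python3 - <<'E'
from h import *
c=cap("top")
im=c["color"][100:225,290:420,::-1]
a=cv2.resize(im,None,fx=3,fy=3,interpolation=cv2.INTER_CUBIC)
w=cap("wrist")["color"][150:250,150:450,::-1]
b=cv2.resize(w,None,fx=1.33,fy=1.33)
o=np.zeros((375,800,3),np.uint8);o[:,:390]=a;o[:b.shape[0],395:395+b.shape[1]]=b;cv2.imwrite("pics/t4.png",o)
E
```

```text
tool_pos: [548.8, -73.9, 77.7]
contact_force: [-3.0, 0.5, 1.5]
tool_pos: [549.0, -73.9, 77.6]
contact_force: [-9.5, 1.5, 6.1]
```

View pics/t4.png

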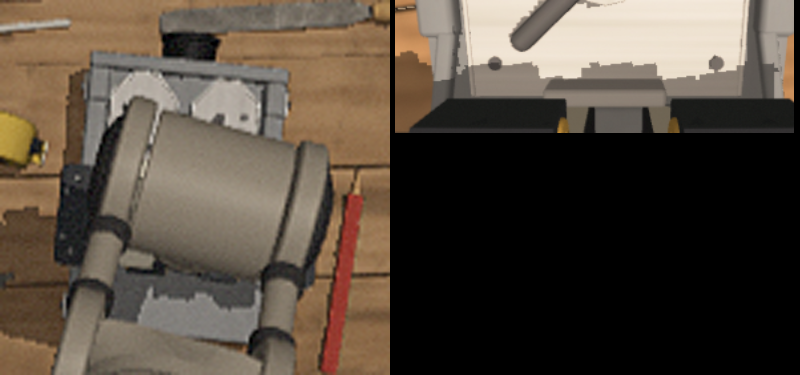

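The force rise to 9.5 N means the end stop has been reached. I'll back off and look.

```bash

python3 -m creep '[{"hand":0.22,"tx":-0.01,"ty":0,"tz":0,"spin":0},{"hand":0.22,"tx":-0.04,"ty":0,"tz":-0.02,"spin":0},{"hand":0.22,"tx":-0.02,"ty":0,"tz":-0.04,"spin":0},{"hand":0.22,"tx":0,"ty":0,"tz":-0.02,"spin":0},{"hand":0.22,"tx":0,"ty":0,"tz":0,"spin":0}]'
python3 - <<'E'
from h import *
go(S,150)
c=cap("wrist","pics/w5.png")
for x in(-60,-57):print([proj(c,[*sep(x,y),z]).round(0) for z in(50,54) for y in(-60,60)])
print(proj(c,[*sep(-63,63),54]),proj(c,[*sep(-63,-63),54]),"stud",proj(c,[*S,100]))
E
```

```text
time: 5.72
tool_pos: [482.4, -66.9, 159.2]
tcp_rot: [3.141, -0.005, -0.108]
contact_force: [0.1, 0.1, -0.8]
grip_width: 20.0
finger_force: 0.0
t 5.725 pos [482.4 -66.9 159.2] yaw -0.108 sep [-134.2   -1.7] F [ 0.1  0.1 -0.8] M [0.05 0.04 0.03]
tx ty tz 134.2 -2.4 9.2 spin None
[array([388., 117.]), array([244., 117.]), array([389., 116.]), array([243., 117.])]
[array([389., 113.]), array([244., 113.]), array([390., 113.]), array([243., 113.])]
[239.62380305 120.86384818] [392.94174343 120.23847538] stud [315.54404294  15.90174449]
```

View pics/w5.png

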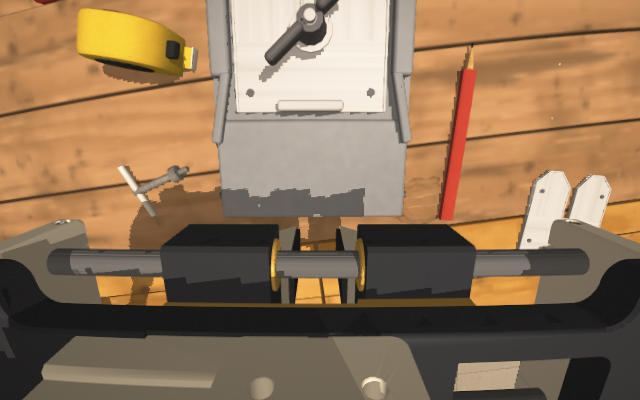

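The cover has dropped into the seat: its rear edge is at row ~111, with a gap to the deck edge at row ~120. The nut sits at (311,15) with its wings still diagonal. Now I go above the nut and line the tool's x axis up with the wings.

```bash

python3 -m creep '[{"hand":1,"tx":0.045,"ty":-0.002,"tz":0,"spin":-10},{"hand":1,"tx":0,"ty":0,"tz":0,"spin":-10},{"hand":1,"tx":0,"ty":0,"tz":0,"spin":-10},{"hand":1,"tx":0,"ty":0,"tz":0,"spin":-10},{"hand":1,"tx":0,"ty":0,"tz":0,"spin":-10}]' >/dev/null
python3 -m creep '[{"hand":1,"tx":0,"ty":0,"tz":0,"spin":-10},{"hand":1,"tx":0,"ty":0,"tz":0,"spin":-10},{"hand":1,"tx":0,"ty":0,"tz":0,"spin":-10},{"hand":1,"tx":0,"ty":0,"tz":0,"spin":-10},{"hand":1,"tx":0,"ty":0,"tz":0,"spin":-10}]' >/dev/null
python3 -m creep '[{"hand":1,"tx":0,"ty":0,"tz":0,"spin":-10},{"hand":1,"tx":0,"ty":0,"tz":0,"spin":-10},{"hand":1,"tx":0,"ty":0,"tz":0,"spin":-10},{"hand":1,"tx":0,"ty":0,"tz":0,"spin":0}]'
python3 - <<'E'
from h import *
go((616,-77),150,2.18)
c=cap("wrist")
print(proj(c,[*get_obs()["tool_pos"][:2],100]))
E
```

```text
time: 7.52
tool_pos: [525.8, -69.3, 156.2]
tcp_rot: [-3.14, -0.002, 2.159]
contact_force: [0.5, 0.4, -0.2]
grip_width: 92.0
finger_force: 0.0
t 7.525 pos [525.8 -69.3 156.2] yaw 2.159 sep [-90.7   0.4] F [ 0.5  0.4 -0.2] M [ 0.01 -0.17 -0.04]
tx ty tz -56.5 70.7 6.2 spin -1.2
[316.05680058 221.39078127]
```

```bash

python3 -m creep '[{"hand":1,"tx":-0.028,"ty":0.035,"tz":0.003,"spin":-1},{"hand":1,"tx":-0.028,"ty":0.035,"tz":0.003,"spin":0},{"hand":1,"tx":0,"ty":0,"tz":0,"spin":0}]'
python3 - <<'E'
from h import *
go((616,-77),96,2.18)
c=cap("wrist","pics/w6.png")
print(proj(c,[616,-77,100]),proj(c,[*get_obs()["tool_pos"][:2],100]))
import pickle;pickle.dump(c,open("c6.pkl","wb"))
E
```

```text
time: 7.95
tool_pos: [617.2, -76.4, 149.9]
tcp_rot: [-3.141, -0.0, 2.175]
contact_force: [-0.5, 0.1, -0.2]
grip_width: 91.9
finger_force: 0.0
t 7.95 pos [617.2 -76.4 149.9] yaw 2.175 sep [0.9 2.7] F [-0.5  0.1 -0.2] M [ 0.04 -0.13  0.  ]
tx ty tz 0.2 -1.4 53.9 spin -0.3
[313.87277212 223.84693153] [314.06062556 222.5012483 ]
```

View pics/w6.png

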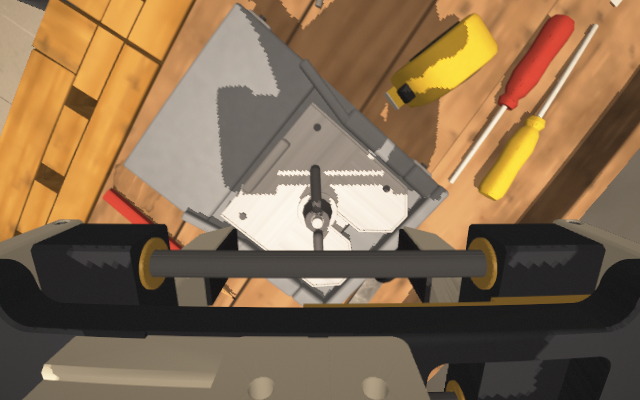

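The wings lie along the tool x axis (col 315–319) and the stud at (318,223) is within about 2 mm of the TCP. I descend, close to about 29 mm and start spinning.

```bash

python3 -m creep '[{"hand":1,"tx":0,"ty":0,"tz":0.03,"spin":0},{"hand":1,"tx":0,"ty":0,"tz":0.024,"spin":0},{"hand":0.32,"tx":0,"ty":0,"tz":0,"spin":0},{"hand":0.32,"tx":0,"ty":0,"tz":0,"spin":0},{"hand":0.32,"tx":0,"ty":0,"tz":0,"spin":0}]' | egrep 'pos|cont|grip'
python3 -m creep '[{"hand":0.32,"tx":0,"ty":0,"tz":0,"spin":0},{"hand":0.32,"tx":0,"ty":0,"tz":0,"spin":8},{"hand":0.32,"tx":0,"ty":0,"tz":0,"spin":8},{"hand":0.32,"tx":0,"ty":0,"tz":0,"spin":8},{"hand":0.32,"tx":0,"ty":0,"tz":0,"spin":8}]' 
python3 -m creep '[{"hand":0.32,"tx":0,"ty":0,"tz":0,"spin":8},{"hand":0.32,"tx":0,"ty":0,"tz":0,"spin":8},{"hand":0.32,"tx":0,"ty":0,"tz":0,"spin":8},{"hand":0.32,"tx":0,"ty":0,"tz":0,"spin":8},{"hand":0.32,"tx":0,"ty":0,"tz":0,"spin":8}]' 
python3 -c "
from h import *
go((616,-77),96)"
```

```text
tool_pos: [616.1, -76.4, 99.2]
contact_force: [0.2, 0.5, -0.3]
grip_width: 66.2
time: 9.25
tool_pos: [615.7, -76.3, 98.2]
tcp_rot: [3.141, 0.0, 1.615]
contact_force: [-0.1, -0.9, 0.3]
grip_width: 29.4
finger_force: 0.0
time: 9.88
tool_pos: [616.4, -75.8, 98.0]
tcp_rot: [3.14, -0.002, 0.917]
contact_force: [1.8, 1.0, -2.2]
grip_width: 29.3
finger_force: 1.6
t 9.875 pos [616.4 -75.8  98. ] yaw 0.917 sep [0.1 3.2] F [ 1.8  1.  -2.2] M [ 0.3  -0.52  0.01]
tx ty tz -1.2 0.4 2.0 spin None
```

```bash

python3 -m creep '[{"hand":0.32,"tx":0,"ty":0,"tz":0.001,"spin":10},{"hand":0.32,"tx":0,"ty":0,"tz":0.001,"spin":10},{"hand":0.32,"tx":0,"ty":0,"tz":0,"spin":10},{"hand":0.32,"tx":0,"ty":0,"tz":0,"spin":10},{"hand":0.32,"tx":0,"ty":0,"tz":0.001,"spin":10}]' | egrep 'rot|pos|cont'
python3 -m creep '[{"hand":0.32,"tx":0,"ty":0,"tz":0,"spin":10},{"hand":0.32,"tx":0,"ty":0,"tz":0,"spin":10},{"hand":0.32,"tx":0,"ty":0,"tz":0.001,"spin":10},{"hand":0.32,"tx":0,"ty":0,"tz":0,"spin":10},{"hand":0.32,"tx":0,"ty":0,"tz":0,"spin":10}]' | egrep 'rot|pos|cont'
python3 -m creep '[{"hand":0.32,"tx":0,"ty":0,"tz":0.001,"spin":10},{"hand":0.32,"tx":0,"ty":0,"tz":0,"spin":10},{"hand":0.32,"tx":0,"ty":0,"tz":0,"spin":10},{"hand":0.32,"tx":0,"ty":0,"tz":0,"spin":7},{"hand":0.32,"tx":0,"ty":0,"tz":0,"spin":0}]'
python3 - <<'E'
from h import *
go((616,-77),92)
print(get_obs()["joint_positions"])
c=cap("wrist","pics/w7.png")
E
```

```text
tool_pos: [616.7, -76.4, 95.6]
tcp_rot: [3.141, -0.003, 0.043]
contact_force: [2.5, -1.0, 1.8]
tool_pos: [616.2, -76.3, 94.1]
tcp_rot: [-3.141, -0.001, -0.829]
contact_force: [1.7, -0.5, -1.3]
time: 11.75
tool_pos: [616.1, -76.0, 93.0]
tcp_rot: [-3.14, -0.0, -1.468]
contact_force: [1.9, 0.9, -1.2]
grip_width: 29.0
finger_force: 1.1
t 11.75 pos [616.1 -76.   93. ] yaw -1.468 sep [-0.2  3. ] F [ 1.9  0.9 -1.2] M [ 0.31 -0.38  0.04]
tx ty tz 1.0 0.2 1.0 spin None
[-2.46367904e-01  6.54539755e-01  1.43120555e+00  3.99514613e-04
  1.05467629e+00  2.79248550e+00]
```

View pics/w7.png

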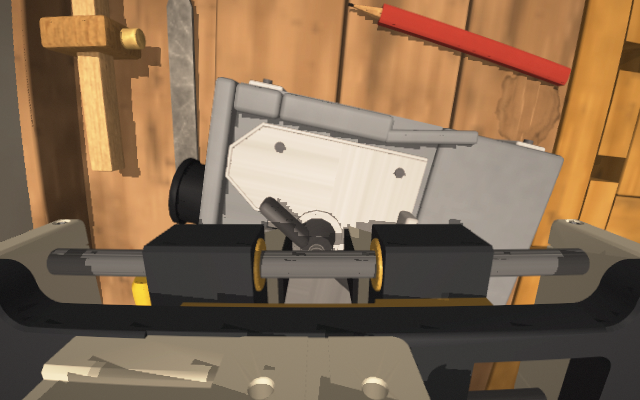

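The wing at (268,205)–(318,240) is in contact at the expected ~46° slack, and the nut has turned about 2.85 rad. I open, wind back 200° and re-engage.

```bash

python3 -m creep '[{"hand":1,"tx":0,"ty":0,"tz":0,"spin":-3},{"hand":1,"tx":0,"ty":0,"tz":0,"spin":0},{"hand":1,"tx":0,"ty":0,"tz":0,"spin":0},{"hand":1,"tx":0,"ty":0,"tz":0,"spin":0}]' | egrep 'rot|pos|cont|grip'
for k in 1; do :; done
python3 -m creep '[{"hand":1,"tx":0,"ty":0,"tz":0,"spin":-10},{"hand":1,"tx":0,"ty":0,"tz":0,"spin":-10},{"hand":1,"tx":0,"ty":0,"tz":0,"spin":-10},{"hand":1,"tx":0,"ty":0,"tz":0,"spin":-10},{"hand":1,"tx":0,"ty":0,"tz":0,"spin":-10}]' | egrep 'rot|cont'
python3 -m creep '[{"hand":1,"tx":0,"ty":0,"tz":0,"spin":-10},{"hand":1,"tx":0,"ty":0,"tz":0,"spin":-10},{"hand":1,"tx":0,"ty":0,"tz":0,"spin":-10},{"hand":1,"tx":0,"ty":0,"tz":0,"spin":-10},{"hand":1,"tx":0,"ty":0,"tz":0,"spin":-10}]' | egrep 'rot|cont'
python3 -m creep '[{"hand":1,"tx":0,"ty":0,"tz":0,"spin":-10},{"hand":1,"tx":0,"ty":0,"tz":0,"spin":-10},{"hand":1,"tx":0,"ty":0,"tz":0,"spin":-10},{"hand":1,"tx":0,"ty":0,"tz":0,"spin":-10},{"hand":1,"tx":0,"ty":0,"tz":0,"spin":-10}]' | egrep 'rot|cont'
python3 -m creep '[{"hand":1,"tx":0,"ty":0,"tz":0,"spin":-10},{"hand":1,"tx":0,"ty":0,"tz":0,"spin":-10},{"hand":1,"tx":0,"ty":0,"tz":0,"spin":-10},{"hand":1,"tx":0,"ty":0,"tz":0,"spin":-10},{"hand":1,"tx":0,"ty":0,"tz":0,"spin":-10}]' | egrep 'rot|cont'
python3 -m creep '[{"hand":0.32,"tx":0,"ty":0,"tz":0.001,"spin":0},{"hand":0.32,"tx":0,"ty":0,"tz":0,"spin":0},{"hand":0.32,"tx":0,"ty":0,"tz":0,"spin":0},{"hand":0.32,"tx":0,"ty":0,"tz":0,"spin":0}]'
```

```text
tool_pos: [615.5, -76.4, 92.8]
tcp_rot: [3.142, -0.0, -1.417]
contact_force: [-0.1, 0.7, 0.0]
grip_width: 64.8
tcp_rot: [3.141, -0.0, -0.539]
contact_force: [-0.2, 0.5, 0.0]
tcp_rot: [3.142, 0.0, 0.334]
contact_force: [0.9, 0.1, 0.9]
tcp_rot: [3.142, 0.0, 1.207]
contact_force: [0.3, -0.5, -0.5]
tcp_rot: [-3.141, 0.0, 2.079]
contact_force: [-0.9, -0.1, -0.0]
time: 15.3
tool_pos: [615.6, -76.2, 91.7]
tcp_rot: [3.142, 0.0, 2.073]
contact_force: [0.1, -0.4, -0.6]
grip_width: 56.5
finger_force: 0.0
```

```bash

python3 -m creep '[{"hand":0.32,"tx":0,"ty":0,"tz":0,"spin":0},{"hand":0.32,"tx":0,"ty":0,"tz":0,"spin":0},{"hand":0.32,"tx":0,"ty":0,"tz":0,"spin":0},{"hand":0.32,"tx":0,"ty":0,"tz":0,"spin":10},{"hand":0.32,"tx":0,"ty":0,"tz":0,"spin":10}]' | egrep 'rot|cont|grip'
python3 -m creep '[{"hand":0.32,"tx":0,"ty":0,"tz":0,"spin":10},{"hand":0.32,"tx":0,"ty":0,"tz":0,"spin":10},{"hand":0.32,"tx":0,"ty":0,"tz":0,"spin":10},{"hand":0.32,"tx":0,"ty":0,"tz":0.001,"spin":10},{"hand":0.32,"tx":0,"ty":0,"tz":0,"spin":10}]' | egrep 'rot|cont|pos'
python3 -m creep '[{"hand":0.32,"tx":0,"ty":0,"tz":0,"spin":10},{"hand":0.32,"tx":0,"ty":0,"tz":0.001,"spin":10},{"hand":0.32,"tx":0,"ty":0,"tz":0,"spin":10},{"hand":0.32,"tx":0,"ty":0,"tz":0.001,"spin":10},{"hand":0.32,"tx":0,"ty":0,"tz":0,"spin":10}]' | egrep 'rot|cont|pos'
python3 -m creep '[{"hand":0.32,"tx":0,"ty":0,"tz":0,"spin":10},{"hand":0.32,"tx":0,"ty":0,"tz":0,"spin":10},{"hand":0.32,"tx":0,"ty":0,"tz":0.001,"spin":10},{"hand":0.32,"tx":0,"ty":0,"tz":0,"spin":10},{"hand":0.32,"tx":0,"ty":0,"tz":0,"spin":10}]'
python3 -c "
from h import *
go((616,-77),92)"
```

```text
tcp_rot: [-3.142, 0.0, 1.719]
contact_force: [-0.3, -0.1, -0.6]
grip_width: 29.6
tool_pos: [616.3, -75.7, 90.8]
tcp_rot: [3.141, -0.002, 0.846]
contact_force: [3.1, 0.7, -1.2]
tool_pos: [616.6, -76.4, 89.2]
tcp_rot: [3.141, -0.003, -0.027]
contact_force: [2.1, 0.4, -0.7]
time: 17.8
tool_pos: [616.0, -76.2, 87.7]
tcp_rot: [-3.141, -0.001, -0.899]
contact_force: [1.1, 0.3, -1.9]
grip_width: 29.4
finger_force: 1.7
t 17.8 pos [616.  -76.2  87.7] yaw -0.899 sep [-0.3  2.8] F [ 1.1  0.3 -1.9] M [ 0.15 -0.24  0.07]
tx ty tz 0.6 0.5 -4.3 spin None
```

```bash

python3 -m creep '[{"hand":0.32,"tx":0,"ty":0,"tz":0,"spin":10},{"hand":0.32,"tx":0,"ty":0,"tz":0,"spin":10}]' | egrep 'rot|cont|pos'
python3 -m creep '[{"hand":0.32,"tx":0,"ty":0,"tz":0,"spin":10},{"hand":0.32,"tx":0,"ty":0,"tz":0,"spin":8},{"hand":0.32,"tx":0,"ty":0,"tz":0,"spin":0}]' | egrep 'rot|cont|pos'
python3 -c "
from h import *
go((616,-77),92);print(get_obs()['joint_positions'][5])"
```

```text
tool_pos: [615.8, -75.9, 87.5]
tcp_rot: [-3.141, 0.0, -1.248]
contact_force: [1.5, 1.5, -2.2]
tool_pos: [615.8, -75.8, 87.5]
tcp_rot: [-3.141, 0.0, -1.555]
contact_force: [1.2, 2.0, -2.4]
t 18.425 pos [615.8 -75.8  87.5] yaw -1.555 sep [-0.6  3.1] F [ 1.2  2.  -2.4] M [ 0.54 -0.35  0.06]
tx ty tz 1.2 -0.2 -4.5 spin None
2.8795275667312774
```

```bash

python3 -m creep '[{"hand":1,"tx":0,"ty":0,"tz":-0.001,"spin":-3},{"hand":1,"tx":0,"ty":0,"tz":-0.002,"spin":0},{"hand":1,"tx":0,"ty":0,"tz":0,"spin":0},{"hand":1,"tx":0,"ty":0,"tz":0,"spin":0},{"hand":1,"tx":0,"ty":0,"tz":0,"spin":0}]' | egrep 'rot|pos|cont|grip'
python3 -m creep '[{"hand":1,"tx":0,"ty":0,"tz":0,"spin":-10},{"hand":1,"tx":0,"ty":0,"tz":0,"spin":-10},{"hand":1,"tx":0,"ty":0,"tz":0,"spin":-10},{"hand":1,"tx":0,"ty":0,"tz":0,"spin":-10},{"hand":1,"tx":0,"ty":0,"tz":0,"spin":-10}]' | egrep 'rot|cont'
python3 -m creep '[{"hand":1,"tx":0,"ty":0,"tz":0,"spin":-10},{"hand":1,"tx":0,"ty":0,"tz":0,"spin":-10},{"hand":1,"tx":0,"ty":0,"tz":0,"spin":-10},{"hand":1,"tx":0,"ty":0,"tz":0,"spin":-10},{"hand":1,"tx":0,"ty":0,"tz":0,"spin":-10}]' | egrep 'rot|cont'
python3 -m creep '[{"hand":1,"tx":0,"ty":0,"tz":0,"spin":-10},{"hand":1,"tx":0,"ty":0,"tz":0,"spin":-10},{"hand":1,"tx":0,"ty":0,"tz":0,"spin":-10},{"hand":1,"tx":0,"ty":0,"tz":0,"spin":-10},{"hand":1,"tx":0,"ty":0,"tz":0,"spin":-10}]' | egrep 'rot|cont'
python3 -m creep '[{"hand":1,"tx":0,"ty":0,"tz":0,"spin":-10},{"hand":1,"tx":0,"ty":0,"tz":0,"spin":-10},{"hand":1,"tx":0,"ty":0,"tz":0,"spin":-10},{"hand":1,"tx":0,"ty":0,"tz":0,"spin":-10},{"hand":1,"tx":0,"ty":0,"tz":0,"spin":-10}]' | egrep 'rot|cont'
python3 -m creep '[{"hand":0.32,"tx":0,"ty":0,"tz":0,"spin":0},{"hand":0.32,"tx":0,"ty":0,"tz":0,"spin":0},{"hand":0.32,"tx":0,"ty":0,"tz":0,"spin":0},{"hand":0.32,"tx":0,"ty":0,"tz":0,"spin":0},{"hand":0.32,"tx":0,"ty":0,"tz":0,"spin":0}]' | egrep 'rot|pos|cont|grip'
python3 -m creep '[{"hand":0.32,"tx":0,"ty":0,"tz":0.001,"spin":0},{"hand":0.32,"tx":0,"ty":0,"tz":0.002,"spin":0},{"hand":0.32,"tx":0,"ty":0,"tz":0,"spin":8},{"hand":0.32,"tx":0,"ty":0,"tz":0,"spin":8},{"hand":0.32,"tx":0,"ty":0,"tz":0,"spin":8}]'
python3 -c "
from h import *
go((616,-77),92)"
```

```text
tool_pos: [615.5, -76.3, 90.7]
tcp_rot: [3.142, -0.0, -1.504]
contact_force: [0.4, 0.3, 0.6]
grip_width: 74.5
tcp_rot: [3.141, 0.0, -0.626]
contact_force: [0.4, -0.6, 0.1]
tcp_rot: [3.142, 0.0, 0.247]
contact_force: [-0.6, 0.4, -0.7]
tcp_rot: [-3.142, 0.0, 1.12]
contact_force: [-0.4, -0.1, -0.2]
tcp_rot: [-3.141, 0.0, 1.992]
contact_force: [-0.3, -0.3, 1.3]
tool_pos: [615.6, -76.2, 90.7]
tcp_rot: [-3.142, 0.0, 1.986]
contact_force: [0.1, -0.9, -0.0]
grip_width: 45.8
time: 22.8
tool_pos: [615.7, -75.9, 87.6]
tcp_rot: [3.141, -0.001, 1.563]
contact_force: [1.7, 2.1, 0.3]
grip_width: 29.6
finger_force: 1.5
t 22.8 pos [615.7 -75.9  87.6] yaw 1.563 sep [-0.6  3.1] F [1.7 2.1 0.3] M [ 0.47 -0.33  0.  ]
tx ty tz -1.1 0.3 -4.4 spin None
```

```bash
cat > m.py <<'E'
from h import *
o=get_obs();print(o["time"].__round__(2),"yaw",o["tcp_rot"][2].round(3),"pos",o["tool_pos"].round(1),"F",o["contact_force"].round(1),"M",o["moment"].round(2),"f",o["finger_force"].__round__(1),"tau6",round(o["tau"][5],3))
E
python3 m.py
python3 -m creep '[{"hand":0.32,"tx":0,"ty":0,"tz":0,"spin":7},{"hand":0.32,"tx":0,"ty":0,"tz":0,"spin":7}]' >/dev/null; python3 m.py
python3 -m creep '[{"hand":0.32,"tx":0,"ty":0,"tz":0,"spin":7},{"hand":0.32,"tx":0,"ty":0,"tz":0,"spin":7}]' >/dev/null; python3 m.py
python3 -m creep '[{"hand":0.32,"tx":0,"ty":0,"tz":0,"spin":7},{"hand":0.32,"tx":0,"ty":0,"tz":0,"spin":7}]' >/dev/null; python3 m.py
```

```text
22.8 yaw 1.563 pos [615.7 -75.9  87.6] F [1.7 2.1 0.3] M [ 0.47 -0.33  0.  ] f 1.5 tau6 -1.418
23.05 yaw 1.319 pos [615.9 -75.5  87.3] F [ 2.9  2.5 -2.4] M [ 0.4  -0.44  0.09] f 1.7 tau6 -1.234
23.3 yaw 1.075 pos [616.3 -75.4  87.3] F [ 4.3  3.6 -4.3] M [ 0.61 -0.81  0.2 ] f 5.1 tau6 -1.11
23.55 yaw 0.831 pos [616.7 -75.2  87.1] F [ 6.5  3.3 -5.9] M [ 0.71 -1.08  0.48] f 13.7 tau6 -0.78
```

The torque has passed the snug level (Mz ≈ 0.48 N m). I hold briefly, back off, open, rise and check.

```bash

python3 -m creep '[{"hand":0.32,"tx":0,"ty":0,"tz":0,"spin":2},{"hand":0.32,"tx":0,"ty":0,"tz":0,"spin":0}]' >/dev/null; python3 m.py
python3 -m creep '[{"hand":0.32,"tx":0,"ty":0,"tz":0,"spin":0},{"hand":0.32,"tx":0,"ty":0,"tz":0,"spin":0}]' >/dev/null; python3 m.py
python3 -m creep '[{"hand":0.32,"tx":0,"ty":0,"tz":0,"spin":-8},{"hand":0.6,"tx":0,"ty":0,"tz":0,"spin":-8},{"hand":1,"tx":0,"ty":0,"tz":0,"spin":-8},{"hand":1,"tx":0,"ty":0,"tz":0,"spin":0},{"hand":1,"tx":0,"ty":0,"tz":0,"spin":0}]' >/dev/null; python3 m.py
python3 -m creep '[{"hand":1,"tx":0,"ty":0,"tz":0,"spin":0},{"hand":1,"tx":0,"ty":0,"tz":0,"spin":0},{"hand":1,"tx":0,"ty":0,"tz":-0.03,"spin":0},{"hand":1,"tx":0,"ty":0,"tz":-0.05,"spin":0},{"hand":1,"tx":0,"ty":0,"tz":0,"spin":0}]'
python3 -c "
from h import *
cap('wrist','pics/w8.png');go((616,-77),90)"
```

```text
23.8 yaw 0.8 pos [616.7 -75.2  87. ] F [ 6.6  2.8 -5.6] M [ 0.72 -1.06  0.47] f 12.5 tau6 0.63
24.05 yaw 0.801 pos [616.7 -75.2  87. ] F [ 5.9  3.8 -5.1] M [ 0.7  -0.96  0.48] f 12.4 tau6 0.468
24.68 yaw 1.216 pos [615.6 -76.3  87.6] F [0.5 0.3 0.1] M [-0.01 -0.09 -0.01] f 0.0 tau6 -0.017
time: 25.3
tool_pos: [617.9, -76.8, 172.3]
tcp_rot: [3.133, -0.001, 1.218]
contact_force: [-0.2, 0.0, -0.4]
grip_width: 91.4
finger_force: 0.0
t 25.35 pos [616.5 -76.5 169.7] yaw 1.218 sep [0.3 2.6] F [ 0.   0.7 -0.4] M [-0.03 -0.07  0.01]
tx ty tz -0.7 -0.3 79.7 spin None
```

View pics/w8.png

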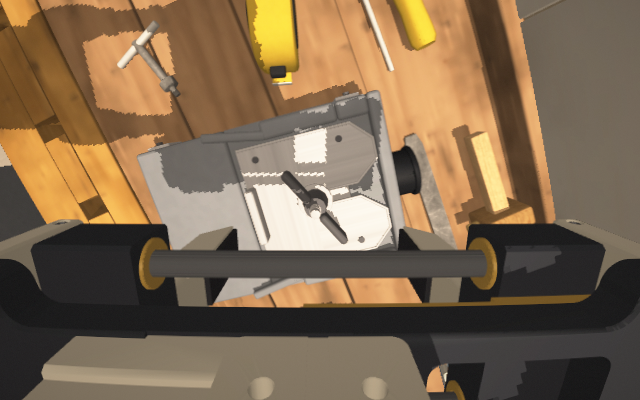

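The last view shows the cover straight in its seat under the nut, with the wings at (285,175)–(345,240). The tape and key are undisturbed and the gripper is clear. The total turn of about 6.6–6.8 rad fits a washer that met the seated cover.

```bash
python3 -c "
from plant import close_job
print(close_job())"
```

```text
the job is handed in; nothing more can be done
None
```

I handed the job in at about 25 s: the cover is in its seat, the wing nut stopped hard at about 0.48 N m and the gripper is clear; the tape and chuck key look undisturbed, while the pencil was out of the last picture and the verdict wasn't shown.

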